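Square a bracket in the drill jig and nip it down with the wing nut

ROBOT

A 7-joint arm with a two-finger parallel gripper is mounted at the origin on a cart in front of the work surface, level with it; the furniture and walls round the work are solid. World frame = base frame: x ahead of the robot, y to its left, z up, the work surface at z = 0. Lengths are in m, angles in degrees, forces in N, time in s.
With the tool pointing down it reaches from about 0.425 to 0.875 m from the base axis. Payload 4.7 kg.
Tool frame: the origin (TCP) lies between the finger pads; the fingertips stand env.tip_reach ahead of it and the grasp point (between the pads) lies 2 mm behind it (env.tip_reach is the distance from the TCP to the fingertips, in m); z points along the fingers, y is the line along which they close (so a half turn about z gives the same grasp; the last joint's range is limited). The gripper opens to 87 mm and grips with 3 to 60 N. Pads are 19 mm wide; open, the fingers measure 117 mm over their backs; the gripper's body (75 mm by 190 mm) begins 51 mm behind the grasp point.
Start: joints at [77.928, 18.392, -4.016, 83.108, 1.295, 78.541, -3.26], TCP at [0.145, -0.634, 0.24] pointing down, gripper open.
Joint ranges: [-163.93, 163.93], [-17.29, 119.83], [-79.2, 71.16], [3.27, 140.29], [-89.18, 269.18], [5.43, 117.66], [-154.24, 154.24]. Speed limits (degrees/s): [147.25, 147.25, 180, 180, 180, 180, 180].

INTERFACE

Orientations are given as [roll, pitch, yaw] about the fixed x, y, z axes, in that order (R = Rz(yaw) Ry(pitch) Rx(roll)).
In Python, from cell import env, read_camera gives the robot as it stands. The module is installed in compiled form; this text tells all that it offers.
- The arm moves only by the shell command python3 -m handwheel 'ROWS' [FORCE]. ROWS is a JSON list that holds a single list of rows (three levels of brackets), with 1 to 8 rows, each of 5 numbers: dx, dy, dz in m, then a turn about the tool's z in degrees, then the finger opening in m; each row is the pose to reach, as a shift and turn from the pose commanded when the command began, along the tool's axes at that moment; what a row does not reach only later rows make up. A row lasts 1/12 s, in which the tool goes at most 0.0417 m and 7.16 degrees, less where a joint would pass 70% of its speed; a pose out of reach is approached as far as the arm can. The fingers move at their own pace and stop on an object; FORCE is the grip in N (left out, the last holds). Time passes only in rows, so rows that do not move let the fingers close. It prints the time, the measured TCP pose, the force, the opening and the grip force at its end. Input that does not fit is refused with a message, and nothing moves.
- env.get_obs(): the state, without advancing time (a new reading comes with each control period).
- read_camera(name): name is "side" or "top"; returns a dict with "color" (400x640x3 uint8, blue, green, red), "fx", "fy", "cx", "cy" (pixels), "world_from_camera" (4x4, takes a point from camera to world coordinates). Camera axes: x right, y down, z forward; pixel columns grow to the right and rows downward; lengths in m; the calibration is good to about 2 mm. A picture is of the moment at which its call begins. There is no depth.
- env.sign_off(): hands the job in; it is judged then, once.
The state is a dict: "time_s": time; "qpos": joint angles; "joint_velocities": joint speeds; "effort": joint torques, N m; "tool_pos": TCP position; "tool_rot": TCP orientation; "force": force on the tool from outside, world axes, zero at the start; "wrist_torque": the same for the moment, N m; "grip_width": finger opening in m; "grasp_force": force on a finger pad.
Only numpy, scipy, OpenCV 4.12 (cv2) and the standard library are available. Lean on these libraries where they do the work, as an engineer would, in place of code of your own. Each camera call takes 0.05 s, during which the arm holds its last target. There are 200 camera calls.

TASK

Push the folded bracket that lies loose in the jig back until it sits flat and square against the jig's upright fence, and swing the clamp arm clockwise over its base as far as the arm goes. Then turn the wing nut clockwise, one wing after the other in short arcs on the side away from the close fence, until the arm holds the bracket firmly finger-tight (about 0.25 Nm on the nut), not so hard that anything is crushed. Do not knock hard against fence or bracket, and leave the spare bracket on the table alone.

Things in the scene. Friction and masses are not known exactly. Their poses are not given: they have to be found in the camera images.
- jig: Drill jig fixed to the table: bright steel base plate, 124 mm (x) by 200 mm (y), 14 mm thick. Origin: middle of its underside, on the table. x points towards the fence, y along the fence to the left, z up. Seated, the bracket's origin is at x = +10 mm in this frame.
- fence: Dark steel upright plate of the jig, 12 mm thick, 186 mm long, top 80 mm above the table; same axes as the jig. Origin: bottom middle of its front face, which looks to -x at jig x = +30 mm, 30 mm behind the nut's axis, so that no finger can follow a wing round behind the post. Pressing or knocking on it with over 40 N is a fault.
- bracket: Workpiece: folded grey steel bracket, 0.1 to 0.16 kg, loose on the plate. Base 40 (x) by 60 mm (y), 3 mm thick; upright leg 38 mm high, its front face at x = +17 mm, its back at x = +20 mm, 60 mm wide. Origin: middle of its underside. It starts 10 to 16 mm before the fence and up to 0.2 rad askew; along the fence it may stay. Push it low (about 10 mm up the leg) or it tips; over 60 N is a fault.
- spare_bracket: A second bracket of the same form on the bare table left of the jig, to be left alone. Origin: middle of its base's underside.
- post (a point): Point on the vertical axis of the clamp's post, at the base plate's top (14 mm above the table), jig (x, y) = (0, -50) mm; same axes as the jig. Arm and wing nut turn about this axis. The post's threaded stud, 13 mm thick, rises through the nut to 78 mm above the table.
- clamp_arm (a joint): Angle (rad) of the clamp arm about the post; grows clockwise seen from above. 0: arm points to the jig's -x; 1.571: its stop, arm points to +y, over the bracket's base (in general, direction pi minus the value in the jig's xy plane). It starts at -0.4 to 0.4 and stays where it is left; 1 to 2 N at its end swings it.
- clamp_lift: The clamp (arm, foot and sleeve on the post): dark steel bar 21 mm wide, reaching 60 mm from the axis, underside 26 to 29 mm and top 37 to 40 mm above the table. 50 mm from the axis it has a black rubber foot, 13 mm across, set 0.5 to 3.4 mm above the bracket's base, each time differently. A spring lifts it against the nut. Origin: on the axis, at plate top while unloaded; same axes as the jig.
- wings (a point): Steel wing nut: point on the axis, 9 mm under the tops of its two wings, about 62 mm above the table; x along the wings, z up. Each wing is an upright plate 8 mm thick, from 11 to 28 mm off the axis and 9 mm up and down from the point; between them stands the post's stud, so a wing is pushed or held beside it. Hub top 9 mm under the point. Clockwise from above tightens, 5 mm down per turn.
- nut_lift: The nut's washer, 25 mm across, goes up and down with the nut. Feel of the nut: 0.04 Nm until the foot meets the bracket, 0.6 to 4.3 rad on from the start (not to be told from the poses), then about 0.2 Nm more per rad, felt only while it turns; it never turns back. Clamp load is 5 N per 0.021 Nm above 0.04 Nm: right at 20 to 75 N (0.12 to 0.34 Nm), crushed over 90 N (0.41 Nm).
Things that resemble listed ones, but are neither listed nor needed, are in the scene too. Leave any orange look-alike of the bracket alone.

How it is judged:
By the outcome, as a careful person would: the job done as asked, in the order asked, and still so for the second after the job is handed in, with the robot touching nothing.
It also fails if it takes over 72 s, if anything falls off the work surface, if the arm or the gripper's body presses on something with over 40 N, if the wrist force passes 120 N, or if a joint passes its speed limit or range.

## Working session

There is one attempt and no reset: what is moved stays moved. The work goes in short steps, Python scripts to look and compute and a shell command to move; the robot and the scene stay as the last step left them, time stands still between calls to the robot, and variables do not carry over. Pictures are saved under pics/ and viewed, at most 10 in all, crops included, and the job is handed in when it is done.

```bash
mkdir -p pics
cat > h.py <<'E'
import numpy as np, cv2
from cell import env, read_camera
def ray(c,u,v):
    T=np.array(c["world_from_camera"]);d=T[:3,:3]@np.array([(u-c["cx"])/c["fx"],(v-c["cy"])/c["fy"],1.]);return T[:3,3],d
def onz(c,u,v,z):
    o,d=ray(c,u,v);return o+d*(z-o[2])/d[2]
def proj(c,p):
    T=np.linalg.inv(np.array(c["world_from_camera"]));q=T[:3,:3]@np.array(p)+T[:3,3];return np.array([c["fx"]*q[0]/q[2]+c["cx"],c["fy"]*q[1]/q[2]+c["cy"]])
def tri(c1,p1,c2,p2):
    o1,d1=ray(c1,*p1);o2,d2=ray(c2,*p2);s=np.linalg.lstsq(np.c_[d1,-d2],o2-o1,rcond=None)[0]
    a=o1+d1*s[0];b=o2+d2*s[1];return (a+b)/2,np.linalg.norm(a-b)
E
python3 - <<'E'
from h import *
o=env.get_obs();print({k:np.round(v,3) for k,v in o.items()},env.tip_reach)
for n in("top","side"):
    c=read_camera(n);cv2.imwrite(f"pics/{n}0.png",c["color"]);print(n,c["fx"],c["cx"],c["cy"],np.round(c["world_from_camera"],3).tolist())
E
```

```text
{'time_s': np.float64(0.0), 'qpos': array([77.925, 18.439, -4.017, 83.174,  1.295, 78.54 , -3.261]), 'joint_velocities': array([-0.045, -0.022, -0.064,  0.019,  0.108, -0.042,  0.079]), 'effort': array([ 1.0000e-03, -4.9129e+01, -4.0400e-01, -3.1253e+01, -6.4000e-02,
        4.4000e-02,  0.0000e+00]), 'tool_pos': array([ 0.145, -0.633,  0.238]), 'tool_rot': array([-1.79892e+02,  5.00000e-03,  1.28840e+01]), 'force': array([ 0.67 , -0.532,  0.464]), 'wrist_torque': array([-0.029,  0.049,  0.046]), 'grasp_force': np.float64(0.0), 'grip_width': np.float64(0.087)} 0.017
top 372.3548752208821 323.5856700175262 196.844896516399 [[0.03, -0.998, 0.063, 0.44], [-0.999, -0.029, 0.017, -0.088], [-0.015, -0.063, -0.998, 1.167], [0.0, 0.0, 0.0, 1.0]]
side 437.13149583692547 320.94999578333324 205.75108970368717 [[-0.985, -0.108, 0.131, 0.357], [-0.17, 0.666, -0.727, 0.753], [-0.009, -0.738, -0.675, 0.842], [0.0, 0.0, 0.0, 1.0]]
```

View pics/top0.png

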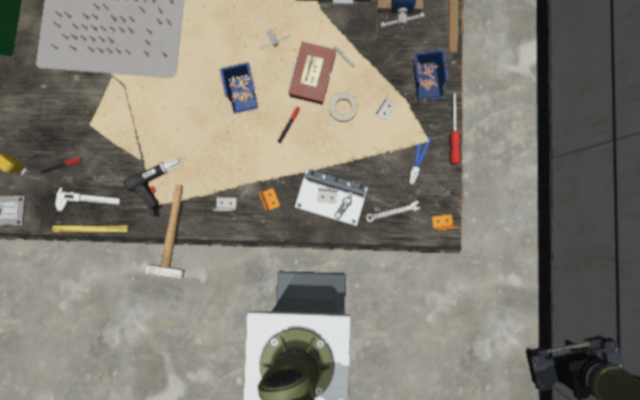

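View pics/side0.png

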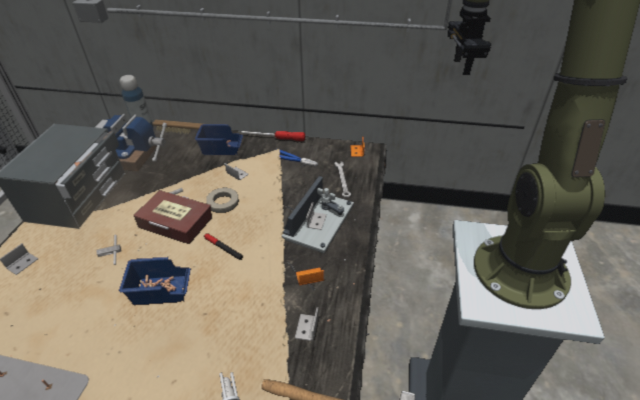

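Top view: the jig is at about (332,197), with the fence on its upper edge and the grey bracket at (327,196). The clamp is at (345,205). Bracket look-alikes are the grey one at (226,204) left of the jig (the spare), orange ones at (270,198) and (443,222), and a grey one at (385,108). The one in the jig is the workpiece, because it lies on the plate. I'll confirm that in an enlarged crop.

Run:
```python
from h import *
t=cv2.imread("pics/top0.png");s=cv2.imread("pics/side0.png")
a=cv2.resize(t[160:235,285:385],(800,600),interpolation=cv2.INTER_CUBIC)
b=cv2.resize(s[170:260,275:365],(600,600),interpolation=cv2.INTER_CUBIC)
cv2.imwrite("pics/ct.png",a);cv2.imwrite("pics/cs.png",b)
```

```text
(no output)
```

View pics/ct.png

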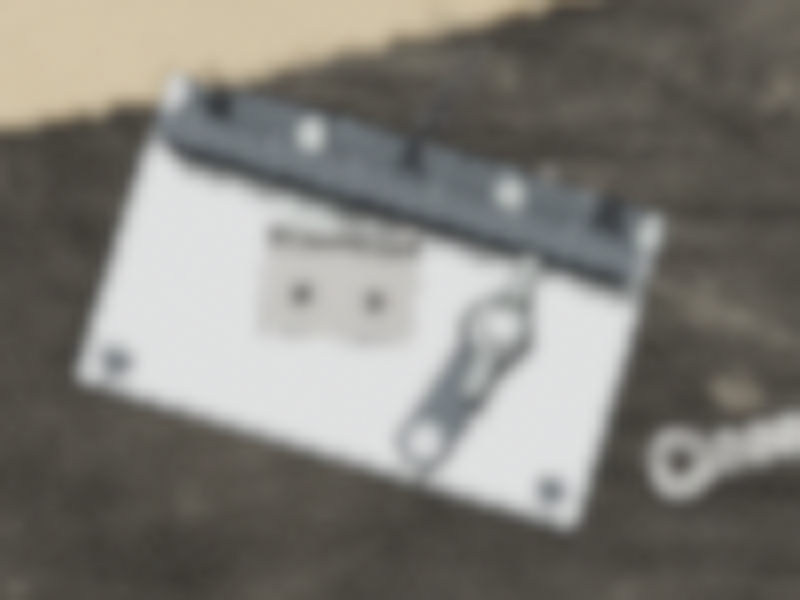

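View pics/cs.png

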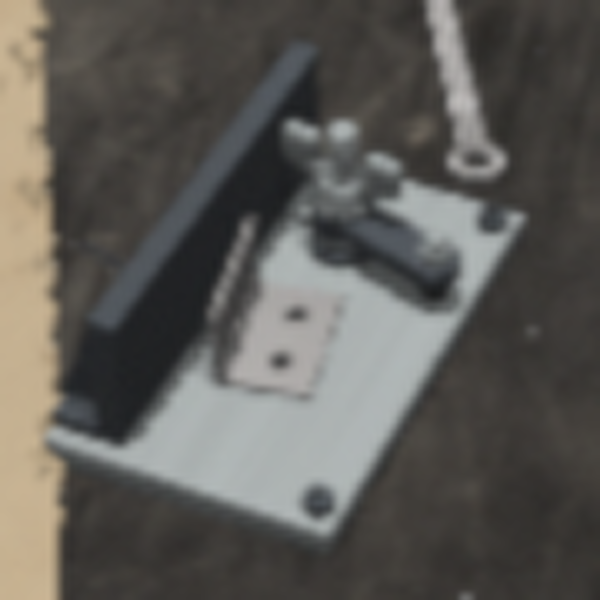

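The crop confirms the grey bracket on the plate is the workpiece, in crop pixels: leg top (268,232)-(418,248), front edge (260,335)-(412,345). The stud is at (497,322), the arm's bolt end at (423,440), and the wings run at (487,360)/(530,270). The spare and the orange look-alikes lie off the jig.

```bash
cat > m.py <<'E'
from h import *
ct,cs=read_camera("top"),read_camera("side")
T=lambda x,y:((x+.5)/8-.5+285,(y+.5)/8-.5+160)
S=lambda x,y:((x+.5)/6.6667-.5+275,(y+.5)/6.6667-.5+170)
if __name__=="__main__":
    P=np.array([onz(ct,*T(*p),.014)[:2] for p in((78,380),(575,528),(660,218),(172,75))])
    M=np.array([[-62,100],[-62,-100],[62,-100],[62,100]])/1e3
    def fit(M,P):
        a=P-P.mean(0);b=M-M.mean(0);th=np.arctan2((b[:,0]*a[:,1]-b[:,1]*a[:,0]).sum(),(a*b).sum())
        R=np.array([[np.cos(th),-np.sin(th)],[np.sin(th),np.cos(th)]]);return th,R,P.mean(0)-R@M.mean(0)
    th,R,t=fit(M,P);print("top jig",np.degrees(th),t,"res mm",np.round(1e3*(P-(M@R.T+t)),1).tolist())
    Q=np.array([onz(cs,*S(*p),.014)[:2] for p in((525,215),(330,538),(52,434))]);M2=M[[1,0,3]]
    th2,R2,t2=fit(M2,Q);print("side jig",np.degrees(th2),t2,np.round(1e3*(Q-(M2@R2.T+t2)),1).tolist())
    for n,a,b in(("stud",(497,322),(344,130)),("armbolt",(423,440),(440,247)),("hole1",(300,294),(281,361)),("hole2",(375,302),(296,314)),("legtopL",(270,232),(213,320)),("legtopR",(417,245),(250,220)),("wing far",(530,270),(300,130)),("wing near",(482,365),(384,165))):
        p,e=tri(ct,T(*a),cs,S(*b));print(n,np.round(p,4),"gap",round(e,4),"jig",np.round(1e3*R.T@(p[:2]-t),1))
    for p in((260,335),(412,343)):
        q=onz(ct,*T(*p),.017);print("front edge",np.round(1e3*R.T@(q[:2]-t),1))
    for p in((340,297),(305,400)):
        q=onz(cs,*S(*p),.017);print("front edge side",np.round(1e3*R.T@(q[:2]-t),1))
E
python3 m.py
```

```text
top jig -14.737411701905678 [ 0.51292577 -0.09139184] res mm [[-0.0, 0.0], [-0.5, -0.3], [0.5, 1.2], [0.1, -0.9]]
side jig -15.287690513544096 [ 0.51473566 -0.0905657 ] [[1.6, 0.3], [0.6, 1.5], [-2.2, -1.9]]
stud [ 0.5024 -0.1375  0.0789] gap 0.0008 jig [  1.5 -47.3]
armbolt [ 0.459  -0.1125  0.0437] gap 0.0006 jig [-46.8 -34.1]
hole1 [ 0.5152 -0.0638  0.0172] gap 0.0023 jig [-4.8 27.2]
hole2 [ 0.5136 -0.0929  0.0161] gap 0.0035 jig [ 1.1 -1.2]
legtopL [ 0.5381 -0.0522  0.0474] gap 0.0057 jig [14.4 44.3]
legtopR [ 0.534  -0.1077  0.0515] gap 0.0049 jig [ 24.6 -10.4]
wing far [ 0.5227 -0.1498  0.0659] gap 0.0008 jig [ 24.4 -54. ]
wing near [ 0.4861 -0.1331  0.0663] gap 0.001 jig [-15.3 -47.2]
front edge [-25.5  37.1]
front edge [-11.8 -20.1]
front edge side [-10.  -16.3]
front edge side [-21.5  43.4]
```

```bash
cat > d.py <<'E'
# d.py: jig x,y (mm), z (m), tool yaw relative to jig (deg) -> shift in tool axes
import sys;from h import *;from scipy.spatial.transform import Rotation as Ro
th,t=np.radians(-14.9),np.array([.5135,-.0911]);c,s=np.cos(th),np.sin(th);R=np.array([[c,-s],[s,c]])
def state():
    o=env.get_obs();p=np.array(o["tool_pos"]);print("t",round(float(o["time_s"]),2),"pos",np.round(p,4),"rot",np.round(o["tool_rot"],1),"jig mm",np.round(1e3*R.T@(p[:2]-t),1),"F jig",np.round(np.r_[R.T@o["force"][:2],o["force"][2]],1),"w",round(float(o["grip_width"]),4),"q7",round(o["qpos"][6],1));return o,p
if __name__=="__main__":
    o,p=state()
    a=list(map(float,sys.argv[1:]))
    if a:
        g=np.r_[R@np.array(a[:2])/1e3+t,a[2]];Q=Ro.from_euler("xyz",o["tool_rot"],degrees=True).as_matrix()
        print("world",np.round(g,4),"shift",np.round(Q.T@(g-p),4),"turn",round(float((o["tool_rot"][2]-(a[3]-14.9)+180)%360-180),1))
E
python3 d.py -14 13 0.12 0
```

```text
t 0.2 pos [ 0.1448 -0.6334  0.2389] rot [-179.9    0.    12.9] jig mm [-216.9 -618.8] F jig [-0.2  0.2  0.9] w 0.0871 q7 -3.3
world [ 0.5033 -0.0749  0.12  ] shift [ 0.474  -0.4643  0.1194] turn 27.8
```

```bash
python3 -m handwheel '[[[0.03,-0.03,0,7,0.02],[0.06,-0.06,0.01,14,0.02],[0.09,-0.09,0.02,21,0.02],[0.12,-0.12,0.03,27.8,0.02],[0.15,-0.15,0.04,27.8,0.02],[0.18,-0.18,0.05,27.8,0.02],[0.21,-0.21,0.06,27.8,0.02],[0.24,-0.24,0.06,27.8,0.02]]]' 20; python3 d.py -14 13 0.12 0
```

```text
time_s: 0.87
tool_pos: [0.3183, -0.3546, 0.1786]
tool_rot: [-179.9, 0.1, -14.9]
force: [0.5, 0.3, 0.0]
grip_width: 0.0414
grasp_force: 0.0
t 0.87 pos [ 0.3183 -0.3546  0.1786] rot [-1.799e+02  1.000e-01 -1.490e+01] jig mm [-120.8 -304.8] F jig [0.4 0.4 0. ] w 0.0414 q7 -60.1
world [ 0.5033 -0.0749  0.12  ] shift [ 0.1067 -0.3179  0.0587] turn -0.0
```

```bash
python3 -m handwheel '[[[0.012,-0.035,0,0,0.02],[0.024,-0.07,0,0,0.02],[0.036,-0.105,0.01,0,0.02],[0.05,-0.145,0.02,0,0.02],[0.063,-0.185,0.03,0,0.02],[0.077,-0.225,0.04,0,0.02],[0.09,-0.265,0.05,0,0.02],[0.1,-0.295,0.058,0,0.02]]]'; python3 d.py -14 13 0.06 0
```

```text
time_s: 1.53
tool_pos: [0.492, -0.0956, 0.122]
tool_rot: [180.0, -0.1, -14.9]
force: [0.1, -0.7, 0.2]
grip_width: 0.02
grasp_force: 0.0
t 1.53 pos [ 0.492  -0.0956  0.122 ] rot [ 1.80e+02 -1.00e-01 -1.49e+01] jig mm [-19.6  -9.9] F jig [ 0.3 -0.7  0.2] w 0.02 q7 -100.8
world [ 0.5033 -0.0749  0.06  ] shift [ 0.0056 -0.0229  0.062 ] turn -0.0
```

```bash
python3 -m handwheel '[[[0.0028,-0.012,0.01,0,0.02],[0.0056,-0.023,0.02,0,0.02],[0.0056,-0.023,0.04,0,0.02],[0.0056,-0.023,0.06,0,0.02],[0.0056,-0.023,0.062,0,0.02],[0.0056,-0.023,0.062,0,0.02]]]'; python3 d.py -14 13 0.04 0
python3 - <<'E'
from h import *
a,b=read_camera("top"),read_camera("side")
a=cv2.resize(a["color"][165:235,295:365],(400,400),interpolation=3);b=cv2.resize(b["color"][150:240,285:375],(400,400),interpolation=3)
cv2.imwrite("pics/p1.png",np.hstack([a,b]))
E
```

```text
time_s: 2.03
tool_pos: [0.5012, -0.0767, 0.0591]
tool_rot: [-180.0, 0.2, -14.9]
force: [0.0, -0.7, 0.3]
grip_width: 0.0199
grasp_force: 0.0
t 2.03 pos [ 0.5012 -0.0767  0.0591] rot [-180.     0.2  -14.9] jig mm [-15.5  10.7] F jig [ 0.2 -0.7  0.3] w 0.0199 q7 -106.4
world [ 0.5033 -0.0749  0.04  ] shift [ 0.0016 -0.0023  0.0191] turn -0.0
```

View pics/p1.png

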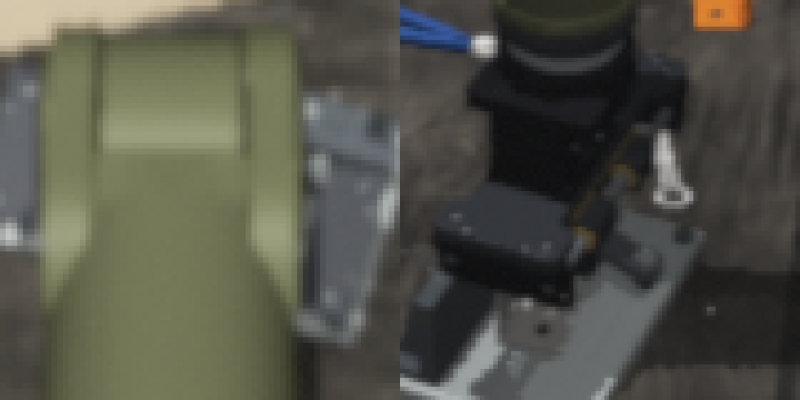

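The picture shows the gripper over the jig, with the bracket's left base end at (540,330) just beyond the hand and the fingers hidden behind the body. I'll descend and push gently.

```bash
python3 -m handwheel '[[[0,-0.002,0.01,0,0.02],[0,-0.002,0.0191,0,0.02],[0,-0.002,0.0191,0,0.02]]]'; python3 d.py; python3 -m handwheel '[[[0.003,0,0,0,0.02],[0.006,0,0,0,0.02],[0.009,0,0,0,0.02],[0.012,0,0,0,0.02],[0.015,0,0,0,0.02],[0.018,0,0,0,0.02],[0.020,0,0,0,0.02],[0.020,0,0,0,0.02]]]'; python3 d.py
```

```text
time_s: 2.38
tool_pos: [0.5018, -0.0749, 0.0396]
tool_rot: [180.0, 0.1, -14.9]
force: [-0.3, 0.1, 0.3]
grip_width: 0.0198
grasp_force: 0.0
t 2.38 pos [ 0.5018 -0.0749  0.0396] rot [ 1.80e+02  1.00e-01 -1.49e+01] jig mm [-15.5  12.6] F jig [-0.4  0.   0.3] w 0.0198 q7 -107.7
time_s: 3.05
tool_pos: [0.5225, -0.0801, 0.0411]
tool_rot: [-180.0, 0.0, -14.9]
force: [-0.4, 0.0, -0.2]
grip_width: 0.0203
grasp_force: 0.3
t 3.05 pos [ 0.5225 -0.0801  0.0411] rot [-180.     0.   -14.9] jig mm [ 5.9 12.9] F jig [-0.4 -0.1 -0.2] w 0.0203 q7 -108.2
```

```bash
python3 -m handwheel '[[[0.0015,0,0.001,0,0.02],[0.003,0,0.001,0,0.02],[0.0045,0,0.001,0,0.02],[0.006,0,0.001,0,0.02],[0.007,0,0.001,0,0.02],[0.008,0,0.001,0,0.02],[0.009,0,0.001,0,0.02],[0.009,0,0.001,0,0.02]]]'; python3 d.py;  python3 -m handwheel '[[[0.0005,0,0,0,0.02],[0.001,0,0,0,0.02],[0.0015,0,0,0,0.02],[0.0015,0,0,0,0.02]]]'; python3 d.py
```

```text
time_s: 3.72
tool_pos: [0.5312, -0.0826, 0.0401]
tool_rot: [180.0, -0.0, -14.9]
force: [-0.7, 0.1, 0.5]
grip_width: 0.0199
grasp_force: 0.2
t 3.72 pos [ 0.5312 -0.0826  0.0401] rot [180.   -0.  -14.9] jig mm [14.9 12.8] F jig [-0.7 -0.1  0.5] w 0.0199 q7 -108.4
time_s: 4.05
tool_pos: [0.5326, -0.0829, 0.0401]
tool_rot: [180.0, -0.0, -14.9]
force: [0.7, 0.6, 1.6]
grip_width: 0.0198
grasp_force: 0.6
t 4.05 pos [ 0.5326 -0.0829  0.0401] rot [180.   -0.  -14.9] jig mm [16.3 12.9] F jig [0.5 0.8 1.6] w 0.0198 q7 -108.4
```

```bash
for i in 1 2; do :; done; python3 -m handwheel '[[[0.0005,0,0,0,0.02],[0.001,0,0,0,0.02],[0.001,0,0,0,0.02]]]'; python3 d.py;  python3 -m handwheel '[[[0.0005,0,0,0,0.02],[0.001,0,0,0,0.02],[0.001,0,0,0,0.02]]]'; python3 d.py
```

```text
time_s: 4.3
tool_pos: [0.5336, -0.0831, 0.0401]
tool_rot: [180.0, -0.0, -14.9]
force: [-1.0, 0.6, 0.5]
grip_width: 0.0201
grasp_force: 0.6
t 4.3 pos [ 0.5336 -0.0831  0.0401] rot [180.   -0.  -14.9] jig mm [17.4 12.9] F jig [-1.1  0.3  0.5] w 0.0201 q7 -108.4
time_s: 4.55
tool_pos: [0.5338, -0.0832, 0.04]
tool_rot: [180.0, 0.1, -14.9]
force: [-3.6, 0.4, 2.5]
grip_width: 0.0198
grasp_force: 2.0
t 4.55 pos [ 0.5338 -0.0832  0.04  ] rot [ 1.80e+02  1.00e-01 -1.49e+01] jig mm [17.6 12.9] F jig [-3.6 -0.5  2.5] w 0.0198 q7 -108.5
```

```bash
python3 -m handwheel '[[[0.0005,0,0,0,0.02],[0.001,0,0,0,0.02],[0.001,0,0,0,0.02]]]'; python3 d.py;  python3 -m handwheel '[[[0.0005,0,0,0,0.02],[0.0005,0,0,0,0.02]]]'; python3 d.py
```

```text
time_s: 4.8
tool_pos: [0.5339, -0.0832, 0.0399]
tool_rot: [180.0, 0.2, -14.9]
force: [-6.3, 1.9, 5.9]
grip_width: 0.0198
grasp_force: 3.5
t 4.8 pos [ 0.5339 -0.0832  0.0399] rot [180.    0.2 -14.9] jig mm [17.6 12.9] F jig [-6.6  0.2  5.9] w 0.0198 q7 -108.5
time_s: 4.97
tool_pos: [0.5339, -0.0832, 0.0399]
tool_rot: [180.0, 0.3, -14.9]
force: [-7.7, 1.7, 5.7]
grip_width: 0.0205
grasp_force: 4.1
t 4.97 pos [ 0.5339 -0.0832  0.0399] rot [180.    0.3 -14.9] jig mm [17.7 12.9] F jig [-7.9 -0.4  5.7] w 0.0205 q7 -108.5
```

Leg seated (contact at jig x = 17.6, exactly as expected). Pushing slightly harder to square it, then backing off.

```bash
python3 -m handwheel '[[[0.0005,0,0,0,0.02],[0.001,0,0,0,0.02],[0.0015,0,0,0,0.02],[0.0015,0,0,0,0.02]]]'; python3 d.py;  python3 -m handwheel '[[[-0.003,0,0,0,0.02],[-0.01,0,0,0,0.02],[-0.022,0,0,0,0.02],[-0.034,0,-0.02,0,0],[-0.045,0.02,-0.05,0,0],[-0.055,0.045,-0.07,0,0],[-0.065,0.07,-0.08,0,0],[-0.072,0.088,-0.08,0,0]]]'; python3 d.py -54 -75 0.041 0
```

```text
time_s: 5.3
tool_pos: [0.5339, -0.0832, 0.0397]
tool_rot: [179.9, 0.4, -14.9]
force: [-11.9, 2.6, 10.1]
grip_width: 0.0202
grasp_force: 6.0
t 5.3 pos [ 0.5339 -0.0832  0.0397] rot [179.9   0.4 -14.9] jig mm [17.7 12.9] F jig [-12.2  -0.5  10.1] w 0.0202 q7 -108.5
time_s: 5.97
tool_pos: [0.4461, -0.1535, 0.1232]
tool_rot: [179.8, -0.4, -15.0]
force: [0.4, 0.3, -1.2]
grip_width: 0.0013
grasp_force: 0.0
t 5.97 pos [ 0.4461 -0.1535  0.1232] rot [179.8  -0.4 -15. ] jig mm [-49.1 -77.6] F jig [ 0.3  0.4 -1.2] w 0.0013 q7 -90.9
world [ 0.442  -0.1497  0.041 ] shift [-0.0056 -0.0028  0.0821] turn -0.1
```

```bash
python3 -m handwheel '[[[-0.003,0,0.03,0,0],[-0.005,0,0.06,0,0],[-0.005,0,0.082,0,0],[-0.005,0,0.082,0,0],[-0.005,0,0.082,0,0]]]'; python3 d.py -50.7 -64.5 0.041 0
```

```text
time_s: 6.38
tool_pos: [0.4399, -0.1491, 0.0378]
tool_rot: [-180.0, 0.0, -14.9]
force: [1.3, 0.0, 0.4]
grip_width: 0.0004
grasp_force: 0.0
t 6.38 pos [ 0.4399 -0.1491  0.0378] rot [-180.     0.   -14.9] jig mm [-56.2 -75. ] F jig [1.3 0.4 0.4] w 0.0004 q7 -94.7
world [ 0.4479 -0.1404  0.041 ] shift [ 0.0055 -0.0105 -0.0032] turn -0.0
```

```bash
python3 -m handwheel '[[[0.004,-0.0105,-0.003,0,0],[0.003,-0.019,-0.003,0,0],[0.003,-0.027,-0.003,0,0],[0.0047,-0.035,-0.003,0,0],[0.007,-0.043,-0.003,0,0],[0.011,-0.051,-0.003,0,0],[0.017,-0.058,-0.003,0,0],[0.0217,-0.062,-0.003,0,0]]]'; python3 d.py -22 -5 0.041 0
```

```text
time_s: 7.05
tool_pos: [0.4779, -0.0937, 0.0411]
tool_rot: [-180.0, 0.0, -14.9]
force: [0.2, -1.0, -0.4]
grip_width: 0.0004
grasp_force: 0.6
t 7.05 pos [ 0.4779 -0.0937  0.0411] rot [-180.     0.   -14.9] jig mm [-33.7 -11.7] F jig [ 0.5 -0.9 -0.4] w 0.0004 q7 -103.8
world [ 0.491  -0.0903  0.041 ] shift [ 0.0117 -0.0067  0.0001] turn 0.0
```

```bash
python3 -m handwheel '[[[0.004,-0.003,0,0,0],[0.008,-0.005,0,0,0],[0.011,-0.0067,0,0,0],[0.013,-0.0067,0,0,0],[0.014,-0.0067,0,0,0],[0.014,-0.0067,0,0,0]]]'; python3 d.py;python3 -m handwheel '[[[0.001,0,0,0,0],[0.002,0,0,0,0],[0.002,0,0,0,0]]]'; python3 d.py
```

```text
time_s: 7.55
tool_pos: [0.4926, -0.092, 0.041]
tool_rot: [-180.0, 0.0, -14.9]
force: [-0.6, 0.1, 0.3]
grip_width: 0.0005
grasp_force: 0.2
t 7.55 pos [ 0.4926 -0.092   0.041 ] rot [-180.     0.   -14.9] jig mm [-20.   -6.2] F jig [-0.6 -0.   0.3] w 0.0005 q7 -105.1
time_s: 7.8
tool_pos: [0.4929, -0.0922, 0.0406]
tool_rot: [180.0, 0.2, -14.9]
force: [-4.4, 1.7, 0.8]
grip_width: 0.0005
grasp_force: 2.5
t 7.8 pos [ 0.4929 -0.0922  0.0406] rot [180.    0.2 -14.9] jig mm [-19.7  -6.3] F jig [-4.7  0.5  0.8] w 0.0005 q7 -105.1
```

```bash
python3 -m handwheel '[[[-0.006,0,0,0,0],[-0.012,0,-0.02,0,0],[-0.02,0.01,-0.06,0,0],[-0.02,0.05,-0.08,0,0],[-0.02,0.09,-0.09,0,0],[-0.02,0.13,-0.1,0,0],[-0.02,0.17,-0.1,0,0],[-0.02,0.2,-0.1,0,0]]]'; python3 -m handwheel '[[[0,0,0,0,0],[0,0,0,0,0]]]';python3 d.py
python3 - <<'E'
from h import *
a,b=read_camera("top"),read_camera("side")
cv2.imwrite("pics/a.png",a["color"]);cv2.imwrite("pics/b.png",b["color"])
a=cv2.resize(a["color"][165:235,295:365],(400,400),interpolation=3);b=cv2.resize(b["color"][170:250,285:365],(400,400),interpolation=3)
cv2.imwrite("pics/p2.png",np.hstack([a,b]))
E
```

```text
time_s: 8.47
tool_pos: [0.4227, -0.2859, 0.143]
tool_rot: [179.8, -0.3, -15.1]
force: [0.0, 0.2, -0.2]
grip_width: 0.0005
grasp_force: 0.0
time_s: 8.63
tool_pos: [0.4228, -0.2834, 0.1415]
tool_rot: [179.9, -0.1, -15.2]
force: [-0.1, 1.3, 0.3]
grip_width: 0.0006
grasp_force: 0.0
t 8.63 pos [ 0.4228 -0.2834  0.1415] rot [ 1.799e+02 -1.000e-01 -1.520e+01] jig mm [ -38.2 -209.2] F jig [-0.5  1.3  0.3] w 0.0006 q7 -76.8
```

View pics/p2.png

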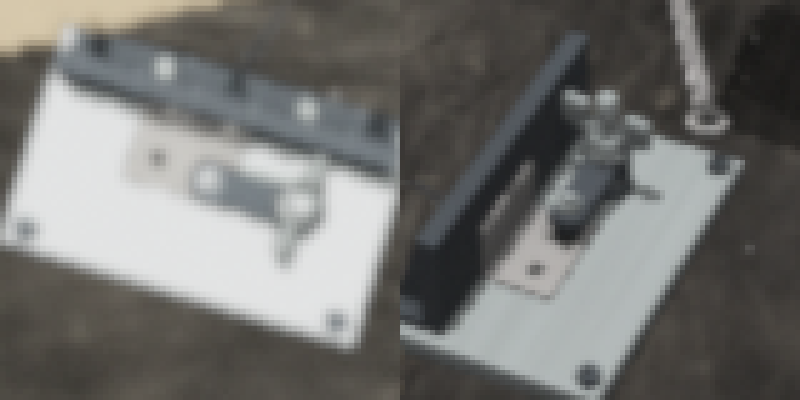

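The picture shows the bracket's leg flat against the fence (right panel, leg at (510,200), base hole at (537,268)). The clamp arm lies over its base along +y, from (300,200) to (210,180) in the left panel. The near wing points about to jig -x, with its tip at (285,250). Next I bring the closed fingers to the near wing's trailing side, with tool x along the wing.

```bash
python3 d.py -11 -76.5 0.11 205; python3 -m handwheel '[[[0,0,0,-7,0],[0,0,0,-14,0],[0,0,0,-21,0],[0,0,0,-28,0],[0,0,0,-35,0],[0,0,0,-42,0],[0,0,0,-49,0],[0,0,0,-56,0]]]'; python3 -m handwheel '[[[0,0,0,-7,0],[0,0,0,-14,0],[0,0,0,-21,0],[0,0,0,-28,0],[0,0,0,-35,0],[0,0,0,-42,0],[0,0,0,-49,0],[0,0,0,-56,0]]]';python3 -m handwheel '[[[0,0,0,-7,0],[0,0,0,-14,0],[0,0,0,-21,0],[0,0,0,-28,0],[0,0,0,-35,0],[0,0,0,-42,0],[0,0,0,-49,0],[0,0,0,-56,0]]]'; python3 d.py -11 -76.5 0.11 205
```

```text
t 8.73 pos [ 0.424  -0.2802  0.1413] rot [ 1.80e+02 -1.00e-01 -1.49e+01] jig mm [ -37.9 -205.7] F jig [0.4 0.6 0.5] w 0.0003 q7 -76.8
world [ 0.4832 -0.1622  0.11  ] shift [ 0.0269 -0.1292  0.0313] turn 155.0
time_s: 9.4
tool_pos: [0.4245, -0.2789, 0.1412]
tool_rot: [180.0, -0.0, 41.6]
force: [0.4, -0.8, -0.2]
grip_width: 0.0003
grasp_force: 0.0
time_s: 10.07
tool_pos: [0.4245, -0.2789, 0.1412]
tool_rot: [180.0, 0.0, 97.6]
force: [0.4, -0.2, -0.7]
grip_width: 0.0006
grasp_force: 0.0
time_s: 10.73
tool_pos: [0.4245, -0.2789, 0.1412]
tool_rot: [-180.0, 0.0, 153.6]
force: [0.5, -0.2, 0.1]
grip_width: 0.0005
grasp_force: 0.0
t 10.73 pos [ 0.4245 -0.2789  0.1412] rot [-180.     0.   153.6] jig mm [ -37.7 -204.4] F jig [ 0.5 -0.1  0.1] w 0.0005 q7 90.0
world [ 0.4832 -0.1622  0.11  ] shift [-0.0007  0.1307  0.0312] turn -36.5
```

```bash
python3 -m handwheel '[[[0,0.02,0,-7,0],[0,0.045,0.01,-14,0],[0,0.07,0.015,-21,0],[0,0.095,0.02,-28,0],[0,0.118,0.025,-35,0],[-0.0007,0.13,0.03,-36.5,0],[-0.0007,0.1307,0.031,-36.5,0],[-0.0007,0.1307,0.031,-36.5,0]]]'; python3 d.py -11 -76.5 0.075 205
```

```text
time_s: 11.4
tool_pos: [0.4832, -0.1638, 0.1098]
tool_rot: [-180.0, -0.0, -170.4]
force: [-0.9, -0.4, -0.8]
grip_width: 0.0007
grasp_force: 0.0
t 11.4 pos [ 0.4832 -0.1638  0.1098] rot [-180.    -0.  -170.4] jig mm [-10.6 -78.1] F jig [-0.8 -0.6 -0.8] w 0.0007 q7 108.1
world [ 0.4832 -0.1622  0.075 ] shift [-0.0003  0.0016  0.0348] turn -0.5
```

```bash
python3 -m handwheel '[[[0,0.0016,0.018,0,0],[0,0.0016,0.035,0,0],[0,0.0016,0.035,0,0]]]'
cat > n.py <<'E'
# torque about the nut axis and shift rows for turning about it: n.py [target r, target off (mm)]
import sys;from d import *
A=R@np.array([.3,-49])/1e3+t
def torq(o):
    p=np.array(o["tool_pos"]);F=o["force"];d=p[:2]-A;return -(o["wrist_torque"][2]+d[0]*F[1]-d[1]*F[0])
if __name__=="__main__":
    o,p=state();y=np.radians(o["tool_rot"][2]);X=np.array([np.cos(y),np.sin(y)]);Y=np.array([np.sin(y),-np.cos(y)])
    d=p[:2]-A;r,q=d@X,d@Y;F=np.array(o["force"][:2])
    print("psi",round((np.degrees(y)+14.9)%360,1),"r",round(r*1e3,1),"off",round(q*1e3,1),"Ft(x,y)",np.round([F@X,F@Y],1),"Mz",round(float(o["wrist_torque"][2]),3),"torque cw",round(float(torq(o)),3))
    if len(sys.argv)>1:
        r1,q1=float(sys.argv[1])/1e3,float(sys.argv[2])/1e3
        for a in range(7,57,7):
            c,s=np.cos(np.radians(a)),np.sin(np.radians(a));print(a,np.round([r1*c-q1*s-r,r1*s+q1*c-q],4))
E
python3 n.py 22 -20
```

```text
time_s: 11.65
tool_pos: [0.4802, -0.1642, 0.0726]
tool_rot: [179.9, -0.3, -170.7]
force: [-1.3, 0.3, 0.6]
grip_width: 0.0006
grasp_force: 0.0
t 11.65 pos [ 0.4802 -0.1642  0.0726] rot [ 179.9   -0.3 -170.7] jig mm [-13.4 -79.2] F jig [-1.3 -0.   0.6] w 0.0006 q7 105.9
psi 204.2 r 24.9 off -21.9 Ft(x,y) [1.2 0.5] Mz -0.052 torque cw 0.091
7 [-0.0006  0.0048]
14 [0.0013 0.0079]
21 [0.0029 0.0112]
28 [0.004  0.0146]
35 [0.0046 0.0182]
42 [0.0049 0.0218]
49 [0.0047 0.0254]
56 [0.004 0.029]
```

```bash
python3 -m handwheel '[[[-0.0006,0.0048,-0.002,7,0],[0.0013,0.0079,-0.002,14,0],[0.0029,0.0112,-0.002,21,0],[0.004,0.0146,-0.002,28,0]]]'; python3 n.py; python3 -m handwheel '[[[0,0,0,0,0]]]'; python3 n.py 22 -20
```

```text
time_s: 11.98
tool_pos: [0.4765, -0.1508, 0.0781]
tool_rot: [-179.9, 0.0, 161.0]
force: [-0.1, -0.0, -0.0]
grip_width: 0.0003
grasp_force: 0.0
t 11.98 pos [ 0.4765 -0.1508  0.0781] rot [-179.9    0.   161. ] jig mm [-20.4 -67.2] F jig [-0.1 -0.1 -0. ] w 0.0003 q7 78.1
psi 175.9 r 19.4 off -19.6 Ft(x,y) [ 0.1 -0.1] Mz 0.009 torque cw -0.009
time_s: 12.07
tool_pos: [0.4764, -0.1501, 0.078]
tool_rot: [-179.9, 0.0, 161.3]
force: [0.0, -0.2, 0.1]
grip_width: 0.0003
grasp_force: 0.0
t 12.07 pos [ 0.4764 -0.1501  0.078 ] rot [-179.9    0.   161.3] jig mm [-20.7 -66.5] F jig [ 0.1 -0.1  0.1] w 0.0003 q7 78.3
psi 176.2 r 19.8 off -18.9 Ft(x,y) [-0.1 -0.1] Mz -0.02 torque cw 0.016
7 [0.0045 0.0017]
14 [0.0064 0.0048]
21 [0.008  0.0081]
28 [0.0091 0.0116]
35 [0.0097 0.0151]
42 [0.01   0.0188]
49 [0.0098 0.0224]
56 [0.0091 0.026 ]
```

```bash
python3 -m handwheel '[[[0.0045,0.0017,0.002,7,0],[0.0064,0.0048,0.002,14,0],[0.008,0.0081,0.002,21,0],[0.0091,0.0116,0.002,28,0]]]'; python3 n.py; python3 -m handwheel '[[[0,0,0,0,0]]]'; python3 n.py 22 -20
```

```text
time_s: 12.4
tool_pos: [0.4714, -0.137, 0.0757]
tool_rot: [-179.9, 0.1, 133.3]
force: [-0.5, -1.4, -1.0]
grip_width: 0.0006
grasp_force: 0.8
t 12.4 pos [ 0.4714 -0.137   0.0757] rot [-1.799e+02  1.000e-01  1.333e+02] jig mm [-28.9 -55.2] F jig [-0.1 -1.5 -1. ] w 0.0006 q7 50.1
psi 148.2 r 21.5 off -20.7 Ft(x,y) [-0.7 -1.3] Mz -0.038 torque cw -0.004
time_s: 12.48
tool_pos: [0.4716, -0.1363, 0.0757]
tool_rot: [-180.0, 0.1, 133.5]
force: [-0.5, -1.8, -0.3]
grip_width: 0.0004
grasp_force: 0.3
t 12.48 pos [ 0.4716 -0.1363  0.0757] rot [-1.800e+02  1.000e-01  1.335e+02] jig mm [-28.9 -54.5] F jig [-0.  -1.8 -0.3] w 0.0004 q7 50.3
psi 148.4 r 22.0 off -19.9 Ft(x,y) [-1.  -1.6] Mz 0.028 torque cw -0.081
7 [0.0023 0.0028]
14 [0.0042 0.0058]
21 [0.0057 0.0091]
28 [0.0068 0.0126]
35 [0.0075 0.0162]
42 [0.0078 0.0198]
49 [0.0076 0.0234]
56 [0.0069 0.027 ]
```

```bash
sed -i 's/return -(/return (/' n.py; python3 -m handwheel '[[[0.0023,0.0028,0,7,0],[0.0042,0.0058,0,14,0],[0.0057,0.0091,0,21,0],[0.0068,0.0126,0,28,0]]]'; python3 n.py 22 -20
```

```text
time_s: 12.82
tool_pos: [0.4754, -0.123, 0.0753]
tool_rot: [-179.9, 0.0, 105.5]
force: [-1.3, -0.4, -0.7]
grip_width: 0.0008
grasp_force: 0.9
t 12.82 pos [ 0.4754 -0.123   0.0753] rot [-179.9    0.   105.5] jig mm [-28.6 -40.6] F jig [-1.2 -0.7 -0.7] w 0.0008 q7 21.1
psi 120.4 r 21.8 off -20.7 Ft(x,y) [-0.  -1.4] Mz -0.012 torque cw 0.019
7 [0.0025 0.0035]
14 [0.0044 0.0066]
21 [0.0059 0.0099]
28 [0.007  0.0133]
35 [0.0077 0.0169]
42 [0.0079 0.0205]
49 [0.0077 0.0242]
56 [0.0071 0.0277]
```

```bash
python3 -m handwheel '[[[0.0023,0.0028,0,7,0],[0.0042,0.0058,0,14,0],[0.0057,0.0091,0,21,0],[0.0068,0.0126,0,28,0]]]'; python3 n.py;  python3 -m handwheel '[[[0.0023,0.0028,0,7,0],[0.0042,0.0058,0,14,0],[0.0057,0.0091,0,21,0],[0.0068,0.0126,0,28,0]]]'; python3 n.py 22 -20
```

```text
time_s: 13.15
tool_pos: [0.4855, -0.1125, 0.075]
tool_rot: [-179.9, 0.0, 77.5]
force: [-2.0, 0.5, -0.3]
grip_width: 0.0004
grasp_force: 1.1
t 13.15 pos [ 0.4855 -0.1125  0.075 ] rot [-179.9    0.    77.5] jig mm [-21.6 -27.9] F jig [-2.1 -0.  -0.3] w 0.0004 q7 -8.2
psi 92.4 r 22.0 off -21.0 Ft(x,y) [ 0.1 -2. ] Mz 0.011 torque cw 0.055
time_s: 13.48
tool_pos: [0.4993, -0.1076, 0.0748]
tool_rot: [-179.8, 0.0, 49.5]
force: [-1.2, 1.5, -0.9]
grip_width: 0.0004
grasp_force: 1.3
t 13.48 pos [ 0.4993 -0.1076  0.0748] rot [-179.8    0.    49.5] jig mm [ -9.5 -19.6] F jig [-1.6  1.2 -0.9] w 0.0004 q7 -36.9
psi 64.4 r 22.3 off -21.5 Ft(x,y) [ 0.4 -1.9] Mz 0.023 torque cw 0.058
7 [0.002  0.0043]
14 [0.0039 0.0074]
21 [0.0054 0.0107]
28 [0.0065 0.0141]
35 [0.0072 0.0177]
42 [0.0074 0.0213]
49 [0.0072 0.025 ]
56 [0.0066 0.0285]
```

```bash
python3 -m handwheel '[[[0.0018,0.0028,0,7,0],[0.0037,0.0058,0,14,0],[0.005,0.009,0,21,0],[0.006,0.0124,0,28,0]]]'; python3 n.py 22 -20;python3 -m handwheel '[[[0,0,0,0,0]]]'; python3 n.py
```

```text
time_s: 13.82
tool_pos: [0.5136, -0.11, 0.0749]
tool_rot: [-179.9, -0.0, 21.6]
force: [1.1, 4.2, -2.8]
grip_width: 0.0006
grasp_force: 1.7
t 13.82 pos [ 0.5136 -0.11    0.0749] rot [-179.9   -0.    21.6] jig mm [  5.  -18.3] F jig [-0.   4.3 -2.8] w 0.0006 q7 -64.5
psi 36.5 r 22.0 off -21.9 Ft(x,y) [ 2.5 -3.5] Mz 0.013 torque cw 0.034
7 [0.0023 0.0048]
14 [0.0042 0.0079]
21 [0.0057 0.0112]
28 [0.0068 0.0146]
35 [0.0075 0.0182]
42 [0.0077 0.0218]
49 [0.0075 0.0254]
56 [0.0069 0.029 ]
time_s: 13.9
tool_pos: [0.5142, -0.1109, 0.0752]
tool_rot: [-179.9, -0.1, 21.7]
force: [1.5, 2.7, -0.5]
grip_width: 0.0005
grasp_force: 1.0
t 13.9 pos [ 0.5142 -0.1109  0.0752] rot [-1.799e+02 -1.000e-01  2.170e+01] jig mm [  5.8 -19. ] F jig [ 0.7  3.  -0.5] w 0.0005 q7 -64.4
psi 36.6 r 22.3 off -20.9 Ft(x,y) [ 2.4 -2. ] Mz 0.052 torque cw 0.046
```

```bash
python3 -m handwheel '[[[0,-0.006,0,0,0],[0,-0.008,-0.025,-7,0],[0,-0.008,-0.045,-14,0],[0,-0.008,-0.045,-21,0],[0,-0.008,-0.045,-28,0],[0,-0.008,-0.045,-35,0],[0,-0.008,-0.045,-42,0],[0,-0.008,-0.045,-49,0]]]'; python3 -m handwheel '[[[0,0,0,-7,0],[0,0,0,-14,0],[0,0,0,-21,0],[0,0,0,-28,0],[0,0,0,-35,0],[0,0,0,-42,0],[0,0,0,-49,0],[0,0,0,-56,0]]]';python3 -m handwheel '[[[0,0,0,-7,0],[0,0,0,-14,0],[0,0,0,-21,0],[0,0,0,-28,0],[0,0,0,-35,0],[0,0,0,-42,0],[0,0,0,-49,0],[0,0,0,-56,0]]]'; python3 d.py 0.5 -79 0.12 228
```

```text
time_s: 14.57
tool_pos: [0.5103, -0.1047, 0.1206]
tool_rot: [180.0, 0.1, 71.2]
force: [-0.6, -0.3, 0.1]
grip_width: 0.0006
grasp_force: 0.0
time_s: 15.23
tool_pos: [0.5103, -0.1047, 0.1205]
tool_rot: [-180.0, 0.1, 127.2]
force: [0.2, 1.3, 0.4]
grip_width: 0.0002
grasp_force: 0.0
time_s: 15.9
tool_pos: [0.5103, -0.1047, 0.1205]
tool_rot: [-179.9, 0.0, -176.8]
force: [-0.1, 0.0, 0.0]
grip_width: 0.0003
grasp_force: 0.0
t 15.9 pos [ 0.5103 -0.1047  0.1205] rot [-179.9    0.  -176.8] jig mm [  0.4 -14. ] F jig [-0.1 -0.   0. ] w 0.0003 q7 94.4
world [ 0.4937 -0.1676  0.12  ] shift [ 0.0201 -0.0618  0.0006] turn -29.9
```

```bash
python3 -m handwheel '[[[0.006,-0.02,0,-7,0],[0.012,-0.04,0,-14,0],[0.018,-0.055,0,-21,0],[0.0205,-0.0635,0,-29.9,0],[0.0205,-0.0635,0,-29.9,0],[0.0205,-0.0635,0,-29.9,0],[0.0205,-0.0635,0,-29.9,0]]]'; python3 d.py 2 -80.3 0.075 228;  python3 - <<'E'
from h import *
b=read_camera("side");b=cv2.resize(b["color"][170:230,310:390],(800,600),interpolation=3);cv2.imwrite("pics/p3.png",b)
E
```

```text
time_s: 16.48
tool_pos: [0.4927, -0.1687, 0.1204]
tool_rot: [-180.0, -0.0, -147.4]
force: [0.4, 0.8, 0.9]
grip_width: 0.0003
grasp_force: 0.0
t 16.48 pos [ 0.4927 -0.1687  0.1204] rot [-180.    -0.  -147.4] jig mm [ -0.1 -80.4] F jig [0.1 0.9 0.9] w 0.0003 q7 130.8
world [ 0.4948 -0.1692  0.075 ] shift [-0.0015 -0.0015  0.0454] turn -0.5
```

View pics/p3.png

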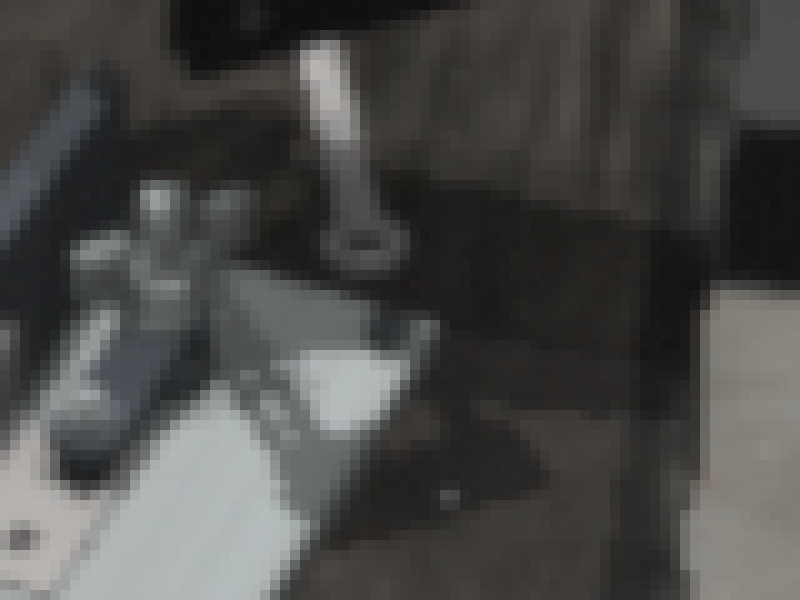

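The picture shows wing tops at about (97,245) and (228,200), with the stud at (160,195). I'll compute the wing angle before descending.

Run:
```python
from d import *
c=read_camera("side")
f=lambda x,y,z:1e3*R.T@(onz(c,(x+.5)/10-.5+310,(y+.5)/10-.5+170,z)[:2]-t)
a,b=f(97,240,.069),f(228,195,.069);print(a,b,np.degrees(np.arctan2(*(b-a)[::-1]))%360,(a+b)/2,f(160,190,.078))
```

```text
[ 15.79298511 -33.57290463] [ -9.02240884 -65.302678  ] 231.97155471902988 [  3.38528814 -49.43779132] [  4.44592306 -49.92285794]
```

```bash
python3 d.py 5 -82.7 0.075 228; python3 -m handwheel '[[[-0.001,-0.006,0,0,0],[-0.001,-0.006,0.02,0,0],[-0.001,-0.006,0.045,0,0],[-0.001,-0.006,0.045,0,0],[-0.001,-0.006,0.045,0,0]]]'; python3 n.py 22 -20
```

```text
t 16.58 pos [ 0.4929 -0.1681  0.1203] rot [-180.    -0.  -147.4] jig mm [ -0.1 -79.7] F jig [ 0.6 -0.  -0.1] w 0.0002 q7 130.7
world [ 0.4971 -0.1723  0.075 ] shift [-0.0012 -0.0057  0.0453] turn -0.5
time_s: 17.0
tool_pos: [0.4963, -0.1722, 0.0743]
tool_rot: [179.8, -0.1, -147.5]
force: [0.6, 0.9, 1.2]
grip_width: 0.0009
grasp_force: 0.0
t 17.0 pos [ 0.4963 -0.1722  0.0743] rot [ 1.798e+02 -1.000e-01 -1.475e+02] jig mm [  4.2 -82.8] F jig [0.3 1.  1.2] w 0.0009 q7 128.3
psi 227.4 r 22.3 off -25.8 Ft(x,y) [-0.9  0.4] Mz -0.033 torque cw -0.019
7 [0.002  0.0086]
14 [0.0039 0.0117]
21 [0.0055 0.015 ]
28 [0.0066 0.0185]
35 [0.0072 0.022 ]
42 [0.0075 0.0257]
49 [0.0073 0.0293]
56 [0.0066 0.0329]
```

```bash
python3 -m handwheel '[[[0,0.003,0,0,0],[0,0.0058,0,0,0],[0.002,0.0086,0,7,0],[0.0039,0.0117,0,14,0],[0.0055,0.015,0,21,0]]]'; python3 n.py; python3 -m handwheel '[[[0.0023,0.0028,0,7,0],[0.0042,0.0058,0,14,0],[0.0057,0.0091,0,21,0]]]'; python3 n.py 22 -20
```

```text
time_s: 17.42
tool_pos: [0.4856, -0.1636, 0.0767]
tool_rot: [-179.8, 0.2, -168.8]
force: [1.5, -1.5, -1.9]
grip_width: 0.0005
grasp_force: 0.9
t 17.42 pos [ 0.4856 -0.1636  0.0767] rot [-179.8    0.2 -168.8] jig mm [ -8.3 -77.3] F jig [ 1.9 -1.  -1.9] w 0.0005 q7 108.2
psi 206.1 r 20.1 off -21.6 Ft(x,y) [-1.2 -1.8] Mz 0.041 torque cw 0.103
time_s: 17.67
tool_pos: [0.4779, -0.1564, 0.0766]
tool_rot: [-179.9, 0.2, 170.1]
force: [0.9, -2.8, -0.9]
grip_width: 0.0006
grasp_force: 1.2
t 17.67 pos [ 0.4779 -0.1564  0.0766] rot [-179.9    0.2  170.1] jig mm [-17.7 -72.2] F jig [ 1.6 -2.5 -0.9] w 0.0006 q7 87.9
psi 185.0 r 19.9 off -21.6 Ft(x,y) [-1.4 -2.6] Mz 0.011 torque cw 0.092
7 [0.0044 0.0044]
14 [0.0063 0.0075]
21 [0.0078 0.0108]
28 [0.0089 0.0142]
35 [0.0096 0.0178]
42 [0.0098 0.0214]
49 [0.0096 0.025 ]
56 [0.009  0.0286]
```

```bash
python3 -m handwheel '[[[0.0035,0.003,0,7,0],[0.0055,0.006,0,14,0]]]'; python3 n.py|tail -1; python3 -m handwheel '[[[0.0023,0.0028,0,7,0],[0.0042,0.0058,0,14,0]]]'; python3 n.py |tail -1; python3 -m handwheel '[[[0.0023,0.0028,0,7,0],[0.0042,0.0058,0,14,0]]]'; python3 n.py 22 -20
```

```text
time_s: 17.83
tool_pos: [0.4734, -0.1496, 0.0767]
tool_rot: [-179.9, 0.2, 156.1]
force: [0.1, -2.6, -1.1]
grip_width: 0.0005
grasp_force: 1.2
psi 171.0 r 20.9 off -21.4 Ft(x,y) [-1.2 -2.3] Mz -0.069 torque cw 0.004
time_s: 18.0
tool_pos: [0.4715, -0.1428, 0.0766]
tool_rot: [-179.9, 0.2, 142.1]
force: [-0.2, -3.3, -0.9]
grip_width: 0.0003
grasp_force: 1.4
psi 157.0 r 20.8 off -21.6 Ft(x,y) [-1.9 -2.8] Mz 0.011 torque cw 0.11
time_s: 18.17
tool_pos: [0.4712, -0.1357, 0.0764]
tool_rot: [-179.9, 0.2, 128.1]
force: [-1.7, -2.8, 0.0]
grip_width: 0.0005
grasp_force: 1.5
t 18.17 pos [ 0.4712 -0.1357  0.0764] rot [-179.9    0.2  128.1] jig mm [-29.4 -54. ] F jig [-0.9 -3.2  0. ] w 0.0005 q7 45.3
psi 143.0 r 20.7 off -21.8 Ft(x,y) [-1.1 -3.1] Mz -0.041 torque cw 0.049
7 [0.0036 0.0047]
14 [0.0055 0.0077]
21 [0.007 0.011]
28 [0.0081 0.0145]
35 [0.0088 0.0181]
42 [0.009  0.0217]
49 [0.0088 0.0253]
56 [0.0082 0.0289]
```

```bash
python3 -m handwheel '[[[0.003,0.003,0,7,0],[0.005,0.006,0,14,0]]]'; python3 n.py|tail -1; python3 -m handwheel '[[[0.0023,0.0028,0,7,0],[0.0042,0.0058,0,14,0]]]'; python3 n.py |tail -1; python3 -m handwheel '[[[0.0023,0.0028,0,7,0],[0.0042,0.0058,0,14,0]]]'; python3 n.py 22 -20
```

```text
time_s: 18.33
tool_pos: [0.4726, -0.128, 0.0763]
tool_rot: [-179.9, 0.2, 114.1]
force: [-1.4, -4.6, -1.6]
grip_width: 0.0007
grasp_force: 1.5
psi 129.0 r 21.3 off -21.8 Ft(x,y) [-3.6 -3.1] Mz 0.007 torque cw 0.153
time_s: 18.5
tool_pos: [0.4756, -0.1216, 0.0761]
tool_rot: [-179.9, 0.1, 100.1]
force: [-3.5, -2.4, 0.7]
grip_width: 0.0005
grasp_force: 1.7
psi 115.0 r 21.2 off -22.2 Ft(x,y) [-1.8 -3.9] Mz -0.076 torque cw 0.046
time_s: 18.67
tool_pos: [0.4801, -0.116, 0.0759]
tool_rot: [-179.9, 0.1, 86.1]
force: [-4.6, -2.6, 0.6]
grip_width: 0.0005
grasp_force: 1.9
t 18.67 pos [ 0.4801 -0.116   0.0759] rot [-1.799e+02  1.000e-01  8.610e+01] jig mm [-25.9 -32.7] F jig [-3.8 -3.7  0.6] w 0.0005 q7 1.3
psi 101.0 r 21.1 off -22.6 Ft(x,y) [-2.9 -4.4] Mz -0.015 torque cw 0.144
7 [0.0032 0.0054]
14 [0.0051 0.0085]
21 [0.0066 0.0118]
28 [0.0078 0.0153]
35 [0.0084 0.0188]
42 [0.0087 0.0225]
49 [0.0085 0.0261]
56 [0.0078 0.0296]
```

```bash
python3 -m handwheel '[[[0.002,0.003,0,7,0],[0.0036,0.006,0,14,0]]]'; python3 n.py|tail -1; python3 -m handwheel '[[[0.0018,0.003,0,7,0],[0.0036,0.006,0,14,0]]]'; python3 n.py 22 -20
```

```text
time_s: 18.83
tool_pos: [0.4859, -0.1116, 0.0757]
tool_rot: [-179.8, 0.1, 72.1]
force: [-5.0, 1.7, 1.1]
grip_width: 0.0003
grasp_force: 2.6
psi 87.0 r 20.9 off -22.9 Ft(x,y) [ 0.1 -5.3] Mz -0.051 torque cw 0.056
time_s: 19.0
tool_pos: [0.4925, -0.1086, 0.0755]
tool_rot: [-179.8, 0.0, 58.2]
force: [-5.4, 4.5, 1.2]
grip_width: 0.0003
grasp_force: 3.2
t 19.0 pos [ 0.4925 -0.1086  0.0755] rot [-179.8    0.    58.2] jig mm [-15.8 -22.3] F jig [-6.3  3.   1.2] w 0.0003 q7 -27.5
psi 73.1 r 20.9 off -23.2 Ft(x,y) [ 1. -7.] Mz -0.02 torque cw 0.101
7 [0.0034 0.006 ]
14 [0.0053 0.0091]
21 [0.0068 0.0124]
28 [0.008  0.0159]
35 [0.0086 0.0194]
42 [0.0089 0.0231]
49 [0.0087 0.0267]
56 [0.008  0.0303]
```

```bash
python3 -m handwheel '[[[0.0018,0.003,0,7,0],[0.0036,0.006,0,14,0]]]'; python3 n.py|tail -1; python3 -m handwheel '[[[0.0009,0.0015,0,3.5,0],[0.0018,0.003,0,7,0]]]'; python3 n.py 22 -20
```

```text
time_s: 19.17
tool_pos: [0.4997, -0.1072, 0.0755]
tool_rot: [-179.7, 0.0, 44.2]
force: [-4.2, 5.7, 0.1]
grip_width: 0.0006
grasp_force: 3.7
psi 59.1 r 20.8 off -23.5 Ft(x,y) [ 0.9 -7. ] Mz 0.012 torque cw 0.137
time_s: 19.33
tool_pos: [0.5039, -0.1074, 0.0755]
tool_rot: [-179.7, -0.0, 37.4]
force: [-2.8, 7.2, -0.3]
grip_width: 0.0006
grasp_force: 3.7
t 19.33 pos [ 0.5039 -0.1074  0.0755] rot [-179.7   -0.    37.4] jig mm [ -5.1 -18.2] F jig [-4.6  6.3 -0.3] w 0.0006 q7 -48.3
psi 52.3 r 21.1 off -23.1 Ft(x,y) [ 2.2 -7.5] Mz 0.045 torque cw 0.152
7 [0.0032 0.0059]
14 [0.0051 0.009 ]
21 [0.0066 0.0123]
28 [0.0078 0.0158]
35 [0.0084 0.0194]
42 [0.0087 0.023 ]
49 [0.0085 0.0266]
56 [0.0078 0.0302]
```

```bash
python3 -m handwheel '[[[0.0018,0.003,0,7,0],[0.0036,0.006,0,14,0]]]'; python3 n.py|tail -1; python3 -m handwheel '[[[0.001,0.003,0,7,0],[0.001,0.003,0,7,0]]]'; python3 n.py 22 -20
```

```text
time_s: 19.5
tool_pos: [0.5107, -0.1085, 0.0755]
tool_rot: [-179.6, -0.1, 23.3]
force: [-1.1, 11.0, -1.1]
grip_width: 0.0006
grasp_force: 4.8
psi 38.2 r 20.6 off -23.8 Ft(x,y) [  3.4 -10.5] Mz 0.046 torque cw 0.183
time_s: 19.67
tool_pos: [0.5148, -0.1109, 0.0759]
tool_rot: [-179.7, -0.2, 16.4]
force: [2.3, 7.4, -3.7]
grip_width: 0.0008
grasp_force: 3.3
t 19.67 pos [ 0.5148 -0.1109  0.0759] rot [-179.7   -0.2   16.4] jig mm [  6.4 -18.8] F jig [ 0.4  7.7 -3.7] w 0.0008 q7 -68.8
psi 31.3 r 20.9 off -22.6 Ft(x,y) [ 4.3 -6.4] Mz 0.076 torque cw 0.112
7 [0.0034 0.0055]
14 [0.0053 0.0086]
21 [0.0068 0.0119]
28 [0.0079 0.0153]
35 [0.0086 0.0189]
42 [0.0088 0.0225]
49 [0.0086 0.0261]
56 [0.008  0.0297]
```

```bash
python3 -m handwheel '[[[0.0003,0.002,0,2,0]]]'; python3 n.py|tail -1; python3 -m handwheel '[[[0.0003,0.002,0,2,0]]]'; python3 n.py|tail -1; python3 -m handwheel '[[[0.0003,0.0015,0,1,0]]]'; python3 n.py|tail -1
```

```text
time_s: 19.75
tool_pos: [0.5158, -0.1119, 0.076]
tool_rot: [-179.7, -0.3, 14.7]
force: [3.9, 10.7, -4.1]
grip_width: 0.0003
grasp_force: 5.0
psi 29.6 r 20.9 off -22.0 Ft(x,y) [ 6.5 -9.4] Mz 0.031 torque cw 0.083
time_s: 19.83
tool_pos: [0.5172, -0.1132, 0.076]
tool_rot: [-179.6, -0.3, 12.6]
force: [3.9, 12.8, -3.9]
grip_width: 0.0
grasp_force: 5.3
psi 27.5 r 21.1 off -21.3 Ft(x,y) [  6.6 -11.6] Mz 0.083 torque cw 0.188
time_s: 19.92
tool_pos: [0.5181, -0.1145, 0.0762]
tool_rot: [-179.6, -0.4, 11.7]
force: [4.9, 11.4, -3.7]
grip_width: 0.0004
grasp_force: 5.1
psi 26.6 r 21.4 off -20.1 Ft(x,y) [  7.1 -10.2] Mz 0.092 torque cw 0.166
```

Every estimate puts the nut torque at about 0.2 Nm, inside the band. I'll retreat and check.

```bash
python3 -m handwheel '[[[-0.001,-0.004,0,0,0],[-0.003,-0.01,0,0,0],[-0.003,-0.012,-0.03,0,0],[-0.003,-0.012,-0.06,0,0],[-0.003,-0.012,-0.09,0,0],[0.02,-0.03,-0.1,0,0],[0.04,-0.06,-0.1,0,0],[0.06,-0.09,-0.1,0,0]]]'; python3 -m handwheel '[[[0.02,-0.03,0,0,0],[0.04,-0.06,0,0,0],[0.06,-0.09,0,0,0],[0.08,-0.12,0,0,0],[0.08,-0.12,0,0,0]]]';python3 d.py
python3 - <<'E'
from h import *
a,b=read_camera("top"),read_camera("side")
a=cv2.resize(a["color"][165:235,295:365],(400,400),interpolation=3);b=cv2.resize(b["color"][170:250,285:365],(400,400),interpolation=3)
cv2.imwrite("pics/p4.png",np.hstack([a,b]))
E
```

```text
time_s: 20.58
tool_pos: [0.5577, -0.0218, 0.1778]
tool_rot: [179.8, -0.2, 11.3]
force: [0.2, 0.4, -0.7]
grip_width: 0.0003
grasp_force: 0.0
time_s: 21.0
tool_pos: [0.6113, 0.1219, 0.1763]
tool_rot: [-179.7, -0.2, 12.1]
force: [-0.9, 1.1, 0.8]
grip_width: -0.0
grasp_force: 0.0
t 21.0 pos [0.6113 0.1219 0.1763] rot [-179.7   -0.2   12.1] jig mm [ 39.7 231. ] F jig [-1.2  0.8  0.8] w -0.0 q7 -99.1
```

View pics/p4.png

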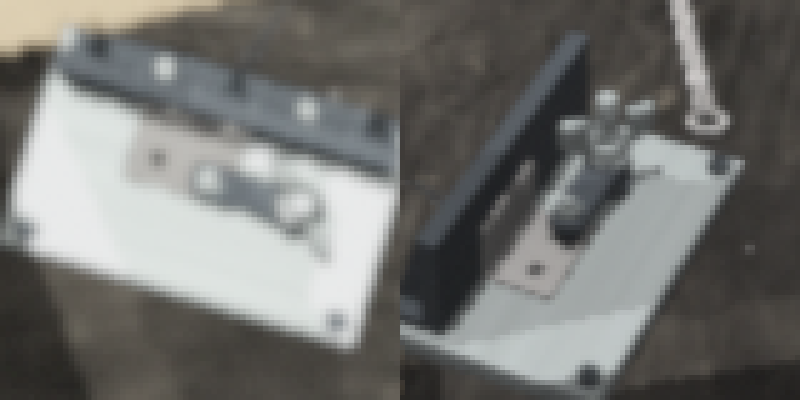

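The final picture shows the bracket flat against the fence, the arm along +y over its base with the foot down on it, and the wings at (258,155) and (322,255). The nut turned about 5.3 rad in total, which fits 0.2–0.28 Nm, and the robot is clear of everything.

```bash
python3 -c "
from cell import env
print(env.sign_off())"
```

```text
the job is handed in; nothing more can be done
None
```

The job is handed in at about 21 s: the bracket sits flat and square on the fence, the clamp arm is at its stop over the base, and the nut is at an estimated 0.2–0.28 Nm (from noisy wrist-force readings and the angle turned).

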